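Unscrew the filler cap of a gearbox

ROBOT

A 6-joint arm with a two-finger parallel gripper is mounted at the origin on the work surface. World frame = base frame: x ahead of the robot, y to its left, z up, the work surface at z = 0. Lengths are in m, angles in rad, forces in N, time in s.
With the tool pointing down it reaches from about 0.35 to 0.975 m from the base axis. Payload 4.9 kg.
Tool frame: the origin (TCP) lies at the very end of the fingers, on their centre line; the grasp point (between the pads) lies 19 mm behind it; x points along the fingers, y is the direction in which the jaws open and shut, and the axes are right-handed (so a half turn about x gives the same grasp; the last joint's range is limited). The gripper opens to 85 mm and grips with 20 to 120 N. Pads are 22 mm wide; open, the fingers measure 114 mm over their backs; the gripper's body (76 mm by 85 mm) begins 54 mm behind the grasp point. The pads swing forward as they close: fully open they stand 13 mm farther back than shut.
Start: joints at [1.018, 0.053, 1.613, -0, 1.476, -0.119], TCP at [0.263, 0.567, 0.231] pointing down, gripper open.
Joint ranges: [-3.01, 3.01], [-1.01, 2.22], [0.06, 2.58], [-1.02, 4.17], [0.09, 2.62], [-3.14, 3.14]. Speed limits (rad/s): [2.57, 2.57, 3.14, 3.14, 3.14, 3.14].

INTERFACE

Orientations are given as a unit quaternion [w, x, y, z].
In Python, from plant import manip gives the robot as it stands.
- The arm moves only by the tool play_rows, never from a script. Its argument "plan" is a list of rows, each a list of 5 numbers: the shift along the tool's x, y, z in mm, then the turn about the tool's x in rad, then the closure, from -1 (fully open) to 1 (shut). A call has 1 to 8 rows; each row is the pose to reach, as a shift and turn from the pose commanded when the call began, along the tool's axes at that moment; what a row does not reach only later rows make up. A row lasts 1/8 s, in which the tool goes at most 62.5 mm and 10.7 degrees, less where a joint would pass 70% of its speed; a pose out of reach is approached as far as the arm can. A call with a gripper value outside its range is refused whole. The fingers move at their own pace and stop on an object; the grip force is fixed at half the most. Time passes only in rows, so rows that repeat a pose let the fingers close. It gives the time, the measured TCP pose, the force and the opening at its end, in the units of the state.
- manip.state(): the state, without advancing time (a new reading comes with each control period).
- manip.grab_frame(name): name is "scene" or "top"; returns a dict with "img" (384x512x3 uint8, red, green, blue), "range_z" (384x512 float32, m along the optical axis (not along the pixel's ray), 0 where there is no reading), "fx", "fy", "cx", "cy" (pixels), "origin" and "rotation" of the camera in the world. Camera axes: x right, y up, looking along -z (the intrinsics and any distortion apply to the point x, -y, -z); pixel columns grow to the right and rows downward; lengths in m; the calibration is good to about 2 mm. A picture is of the moment at which its call begins.
- manip.job_done(): hands the job in, once; it reports no verdict.
The state is a dict: "time": time; "joint_pos": joint angles; "joint_vel": joint speeds; "joint_efforts": joint torques, N m; "tool_pos": TCP position; "tool_rot": TCP orientation; "contact_force": force on the tool from outside, world axes, zero at the start; "ft_torque": the same for the moment, N m; "gripper_width": opening from 0.0 (shut) to 1.0 (fully open).
Only numpy, scipy, OpenCV 4.12 (cv2) and the standard library are available. Lean on these libraries where they do the work, as an engineer would, in place of code of your own. Each camera call takes 0.05 s, during which the arm holds its last target. There are 200 camera calls.

TASK

The feed gearbox of the planer is on the bench for an oil change: unscrew its black filler cap anticlockwise, turn by turn until the thread lets go, lift it off the neck, and set it down upright, open side down, in the empty compartment of the wooden parts box (the one nearer the robot), without dropping it. Do not knock over the oil bottle, and leave the wrench and the two steel parts in the box's other compartment where they are.

Things in the scene. Friction and masses are not known exactly. Their poses are not given: they have to be found in the camera images.
- cap_grip (a point): Loose black screw cap, 0.2 kg: ribbed skirt 80 mm across, 42 mm tall, open below; on its flat top an upright grip bar 70 mm long, 20 thick, 32 tall. This point is the bar's centre, on the cap's axis, 16 mm above the flat top and 58 above the skirt's rim. x along the bar, y through its thickness, z up; the same after a half turn. At first screwed fully on.
- cap_rim (a point): Centre of the cap's lower rim. Right-hand thread: anticlockwise from above it rises 3.8 mm per rad (2 mm play), after up to 0.5 rad idle; free after 4.5 to 5.4 rad, risen about 18 mm; then lift 25 mm or more before going sideways. Let go part-way, it stays. Turns easily; cannot be pulled off before the thread ends; goes under 1 rad clockwise.
- neck_top (a point): Centre of the gearbox filler neck's mouth, 149.5 mm above the bench, on the cap's axis, hidden by the cap at first. Gearbox: fixed grey housing, foot 170 x 130 mm, flat top 112 mm above the bench; aluminium neck in its middle, 66 mm across the threads. x, y: long and short sides, z up; a steel shaft sticks out 68 mm from the +x side, 55 mm up.
- tray_empty (a point): Centre of the floor of the empty compartment of the fixed wooden parts box, 10 mm above the bench. Box 300 x 170 mm, 40 mm tall, walls 10 mm, a divider across its middle; each compartment is 135 mm (x) by 150 mm (y) inside. x points to the other compartment (centre 145 mm away), which holds the bearing and the hub; z up.
- oil: Amber glass oil bottle, loose, 56 mm diameter, 135 mm tall, standing between or behind gearbox and box; origin at the centre of its underside, z up.
- wrench: Steel wrench lying flat on the bench between gearbox and box, pointing away from the robot; origin at its underside, near its middle, x along it.
- bearing: Loose steel bearing ring, 60 mm across, 18 mm high, lying flat in the other compartment of the box; origin at the centre of its underside.
- hub: Loose dark steel hub, a 56 mm disc with a 32 mm boss, 28 mm high, in the other compartment of the box; origin at the centre of its underside.
Things that resemble listed ones, but are neither listed nor needed, are in the scene too. There is more than one size of the part that bears cap_grip; the job needs the middle-sized.

How it is judged:
By the outcome, as a careful person would: the job done as asked, in the order asked, and still so for the second after the job is handed in, with the robot touching nothing.
It also fails if it takes over 72 s, if anything falls off the work surface, if the arm or the gripper's body presses on something with over 40 N, if the wrist force passes 120 N, or if a joint passes its speed limit or range.

## Working session

There is one attempt and no reset: what is moved stays moved. The work goes in short steps, Python scripts to look and compute and a tool call to move; the robot and the scene stay as the last step left them, time stands still between calls to the robot, and variables do not carry over. Pictures are saved under pics/ and viewed, about 8 in all and at most 12, crops included, and the job is handed in when it is done.

Besides the shell and the picture viewer there is one more tool, called after "Request:" as name(argument=value, ...) on one line, values as JSON. play_rows: Moves the arm, as the interface text tells. Its arguments: {"type":"object","properties":{"plan":{"type":"array"}},"required":["plan"]}

```bash
ls; mkdir -p pics; cat > h.py <<'E'
import numpy as np, cv2
from plant import manip
def grab(n):
    f=manip.grab_frame(n); f['R']=np.array(f['rotation']).reshape(3,3) if np.size(f['rotation'])==9 else None; return f
def cloud(f):
    z=f['range_z']; v,u=np.mgrid[0:z.shape[0],0:z.shape[1]]
    P=np.stack([(u-f['cx'])/f['fx']*z,-(v-f['cy'])/f['fy']*z,-z],-1)
    W=P@f['R'].T+np.array(f['origin']); W[z<=0]=np.nan; return W
E
python3 - <<'E'
from h import *
print(manip.state())
for n in('scene','top'):
    f=grab(n); print({k:(v if np.size(v)<20 else v.shape) for k,v in f.items()})
    cv2.imwrite(f'pics/{n}0.png',f['img'][...,::-1]); np.save(f'{n}0.npy',cloud(f))
a=np.vstack([cv2.imread(f'pics/{n}0.png') for n in('scene','top')])
cv2.imwrite('pics/s0.png',cv2.resize(cv2.imread('pics/scene0.png'),(768,576)));cv2.imwrite('pics/t0.png',cv2.resize(cv2.imread('pics/top0.png'),(768,576)))
E
```

```text
pics
{'time': 0.0, 'joint_pos': array([ 1.01800896e+00,  5.33449769e-02,  1.61430325e+00,  1.62582218e-05,
        1.47602495e+00, -1.19008944e-01]), 'joint_vel': array([ 0.00100036,  0.00012461,  0.00228631, -0.00051272,  0.00089509,
        0.00038713]), 'joint_efforts': array([ 8.88359336e-04, -3.93710303e+01, -3.70160866e+01, -1.35080331e-04,
        7.36505346e-03,  8.14101895e-06]), 'tool_pos': array([0.26235458, 0.56657199, 0.23006487]), 'tool_rot': array([ 0.69029204,  0.15147213,  0.69078776, -0.1528573 ]), 'contact_force': array([-0.32569459,  0.19955491,  0.1440329 ]), 'ft_torque': array([ 0.0159545 ,  0.01865914, -0.02834253]), 'gripper_width': 0.999040163294542}
{'img': (384, 512, 3), 'range_z': (384, 512), 'fx': 408.3026326815012, 'fy': 408.3026326815012, 'cx': 257.66892251479084, 'cy': 188.21530231999887, 'origin': array([ 0.89001733, -0.53454448,  0.64998083]), 'rotation': array([0.8516069 , 0.42152975, 0.13601959, 0.28031595]), 'R': None}Traceback (most recent call last):
  File "<stdin>", line 5, in <module>
  File "h.py", line 8, in cloud
    W=P@f['R'].T+np.array(f['origin']); W[z<=0]=np.nan; return W
        ^^^^^^^^
AttributeError: 'NoneType' object has no attribute 'T'
```

```bash
cat > h.py <<'E'
import numpy as np, cv2
from scipy.spatial.transform import Rotation as Ro
from plant import manip
def rot(q): return Ro.from_quat(np.roll(q,-1)).as_matrix()
def grab(n):
    f=manip.grab_frame(n); f['R']=rot(f['rotation']); return f
def cloud(f):
    z=f['range_z']; v,u=np.mgrid[0:z.shape[0],0:z.shape[1]]
    P=np.stack([(u-f['cx'])/f['fx']*z,-(v-f['cy'])/f['fy']*z,-z],-1)
    W=P@f['R'].T+np.array(f['origin']); W[z<=0]=np.nan; return W
E
python3 - <<'E'
from h import *
for n in('scene','top'):
    f=grab(n); print(f['origin'],[f.get(k) for k in f if 'dist' in k])
    cv2.imwrite(f'pics/{n}0.png',cv2.resize(f['img'][...,::-1],(768,576))); np.save(f'{n}0.npy',cloud(f))
E
```

```text
[ 0.89001733 -0.53454448  0.64998083] []
[0.35025878 0.00405937 1.13098475] []
```

View pics/top0.png

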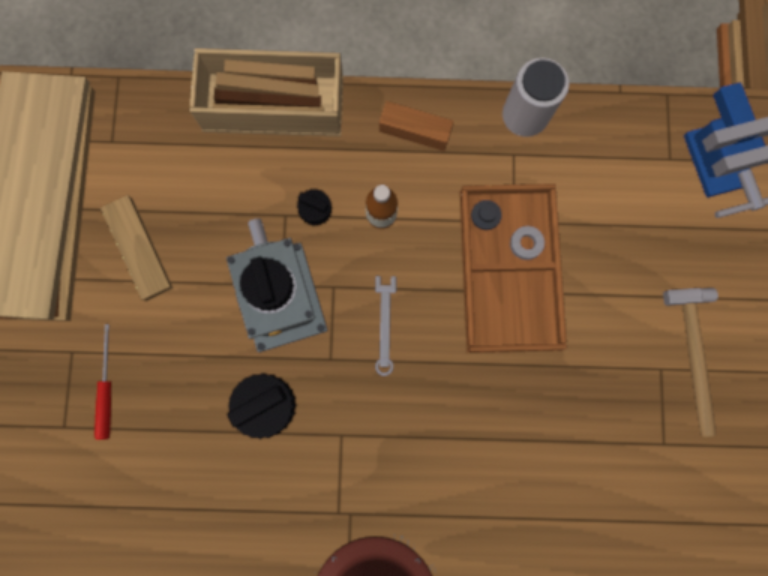

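View pics/scene0.png

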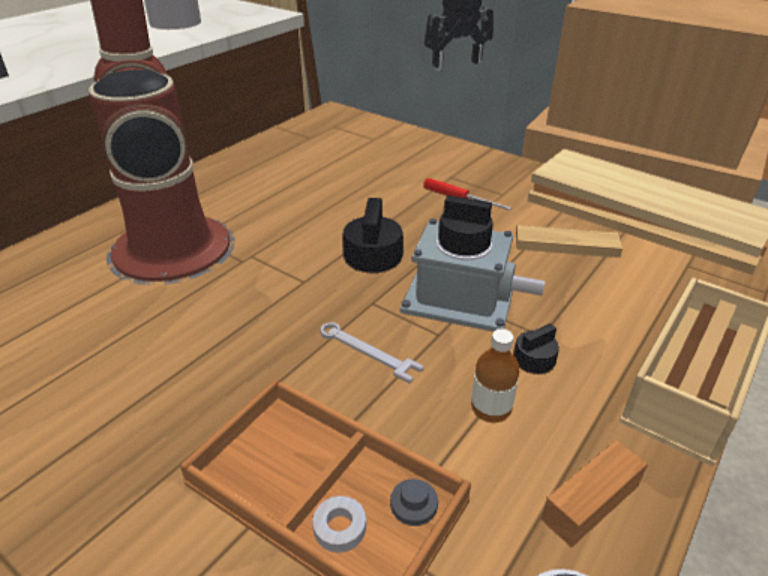

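The top view shows three black caps: the middle one on the gearbox neck at (267,284), a large one on the bench at (262,405) and a small one on the bench at (314,206). By the description it is the one on the gearbox. The empty compartment is at (517,312), the bottle at (381,205) and the wrench at (385,325).

```bash
cat > meas.py <<'E'
from h import *
import sys
def bar(W,c,zlo,r=.06):
    """grip bar: points above zlo near c -> centre, angle, zmax"""
    m=(np.hypot(W[...,0]-c[0],W[...,1]-c[1])<r)&(W[...,2]>zlo)
    p=W[m]; (x,y),(w,h),a=cv2.minAreaRect((p[:,:2]*1000).astype(np.float32))
    if w<h: a+=90
    return (x,y),(w,h),a,np.percentile(p[:,2],[5,50,95]),len(p)
E
python3 - <<'E'
from meas import *
T=np.load('top0.npy');S=np.load('scene0.npy')
g=lambda u,v:T[int(v/1.5),int(u/1.5)]
for n,p in dict(cap=(267,284),big=(262,405),small=(314,206),bottle=(381,190),wr0=(385,367),wr1=(385,285),tray=(517,312),div=(512,269),boxNL=(470,349),boxNR=(561,346),boxFL=(465,188),boxFR=(551,187)).items(): print(n,g(*p).round(4))
c=g(267,284)
for W in(T,S):
    m=(np.hypot(W[...,0]-c[0],W[...,1]-c[1])<.06)&(W[...,2]>.1)
    print(np.histogram(W[m][:,2],bins=np.arange(.1,.22,.006)))
    print(bar(W,c,.184))
# empty floor
m=(abs(T[...,2]-.01)<.006); m2=np.zeros_like(m); m2[int(262/1.5):int(356/1.5),int(455/1.5):int(570/1.5)]=1
b=(T[...,2]>.03)&(T[...,2]<.05); b[:int(180/1.5)]=0;b[int(358/1.5):]=0;b[:,:int(455/1.5)]=0;b[:,int(572/1.5):]=0
print('box',cv2.minAreaRect((T[b][:,:2]*1000).astype(np.float32)))
im=cv2.imread('pics/top0.png')[225:355,215:335]; im2=cv2.imread('pics/scene0.png')[180:330,395:555]
cv2.imwrite('pics/crop1.png',np.hstack([cv2.resize(im,(390,400)),cv2.resize(im2,(400,400))]))
E
```

```text
cap [0.5074 0.1778 0.1921]
big [0.3245 0.1932 0.0979]
small [0.6736 0.13   0.0512]
bottle [0.6794 0.0108 0.1372]
wr0 [ 3.969e-01 -3.700e-03 -3.000e-04]
wr1 [0.5416 0.0007 0.0105]
tray [ 0.5003 -0.2384  0.0074]
div [ 0.5758 -0.2263  0.0271]
boxNL [ 0.4309 -0.1511  0.0355]
boxNR [ 0.4405 -0.3092  0.0406]
boxFL [ 0.7201 -0.1401  0.0382]
boxFR [ 0.7265 -0.2939  0.0424]
(array([  3, 263, 537,  37,  19,  12,  22,  23,  21, 458, 141,  12,  14,
        14, 114, 158,   0,   0,   0]), array([0.1  , 0.106, 0.112, 0.118, 0.124, 0.13 , 0.136, 0.142, 0.148,
       0.154, 0.16 , 0.166, 0.172, 0.178, 0.184, 0.19 , 0.196, 0.202,
       0.208, 0.214]))
((516.592529296875, 187.7236328125), (69.95878601074219, 20.603927612304688), 17.394319534301758, array([0.18685492, 0.19038   , 0.193431  ]), 272)
(array([ 52, 300, 267,  72,  77,  79,  78,  79,  89, 268,  68,  76,  72,
        71, 144,  43,   0,   0,   0]), array([0.1  , 0.106, 0.112, 0.118, 0.124, 0.13 , 0.136, 0.142, 0.148,
       0.154, 0.16 , 0.166, 0.172, 0.178, 0.184, 0.19 , 0.196, 0.202,
       0.208, 0.214]))
((514.5606079101562, 184.66732788085938), (69.30850219726562, 23.113201141357422), 20.172658920288086, array([0.18532981, 0.18910191, 0.19099123]), 187)
box ((580.777587890625, -227.24172973632812), (300.5336608886719, 171.10696411132812), 3.107767105102539)
```

View pics/crop1.png

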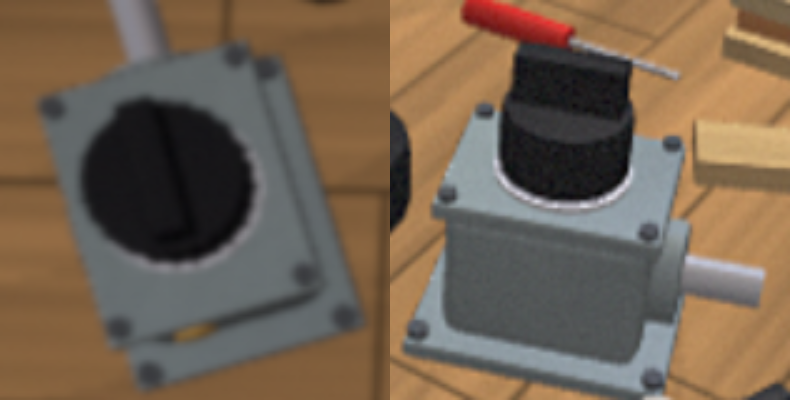

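The crop shows the mid-sized cap sitting on the aluminium neck, with its bar pointing along about 18°. That confirms the choice; the large and small caps lie on the bench. Next come the shift numbers.

```bash
cat >> h.py <<'E'
def rel(target,yaw,s=None):
    """shift mm in tool axes and turn about tool x to bring TCP to target with tool y along yaw (mod pi)"""
    s=s or manip.state(); R=rot(s['tool_rot']); d=R.T@(np.array(target)-s['tool_pos'])*1000
    cur=np.arctan2(R[1,1],R[0,1]); t=-(yaw-cur); t=(t+np.pi/2)%np.pi-np.pi/2
    return d.round(1),round(t,3)
E
python3 - <<'E'
from h import *
s=manip.state(); R=rot(s['tool_rot']); print(R.round(3))
print(s['tool_pos'],rel([.5155,.1865,.26],np.radians(18.5+90),s), 'q1 at cap',np.arctan2(.1865,.5155))
E
```

```text
[[-0.001  0.42   0.907]
 [-0.001  0.907 -0.42 ]
 [-1.    -0.002 -0.   ]]
[0.26244111 0.56670057 0.23033985] (array([ -29.4, -238.7,  389.4]), np.float64(-0.757)) q1 at cap 0.3471345989041552
```

Request:
play_rows(plan=[[-30,-30,50,0.18,-1],[-30,-60,100,0.36,-1],[-30,-90,150,0.54,-1],[-30,-120,200,0.72,-1],[-30,-150,250,0.9,-1],[-30,-180,300,1.08,-1],[-30,-210,345,1.26,-1],[-30,-239,389,1.44,-1]])

```text
time: 1.15
tool_pos: [0.5158, 0.185, 0.261]
tool_rot: [-0.417, -0.571, -0.417, 0.571]
contact_force: [0.0, 0.6, 0.5]
gripper_width: 0.998
```

Request:
play_rows(plan=[[0,0,0,0.18,-1],[0,0,0,0.36,-1],[0,0,0,0.54,-1],[0,0,0,0.72,-1],[0,0,0,0.9,-1],[0,0,0,0.945,-1],[0,0,0,0.945,-1]])

```text
time: 2.02
tool_pos: [0.515, 0.1867, 0.2609]
tool_rot: [-0.114, -0.698, -0.114, 0.698]
contact_force: [0.7, -0.2, 0.2]
gripper_width: 1.001
```

```bash
python3 - <<'E'
from meas import *
s=manip.state(); print(s['time'],s['tool_pos'],s['joint_pos'].round(3),s['contact_force'])
print(rel([.5155,.1865,.163],np.radians(18.5+90),s))
for n in('scene','top'):
    f=grab(n);W=cloud(f); cv2.imwrite(f'pics/{n}1.png',cv2.resize(f['img'][...,::-1],(768,576)))
a=cv2.imread('pics/top1.png')[150:400,120:420];b=cv2.imread('pics/scene1.png')[50:330,380:600]
cv2.imwrite('pics/c2.png',np.hstack([cv2.resize(a,(480,400)),cv2.resize(b,(315,400))]))
E
```

```text
2.025 [0.51500245 0.18666674 0.26091298] [ 0.212 -0.148  1.757 -0.     1.533  1.459] [ 0.70374855 -0.19611284  0.15946503]
(array([97.9,  0.3, -0.5]), np.float64(0.001))
```

View pics/c2.png

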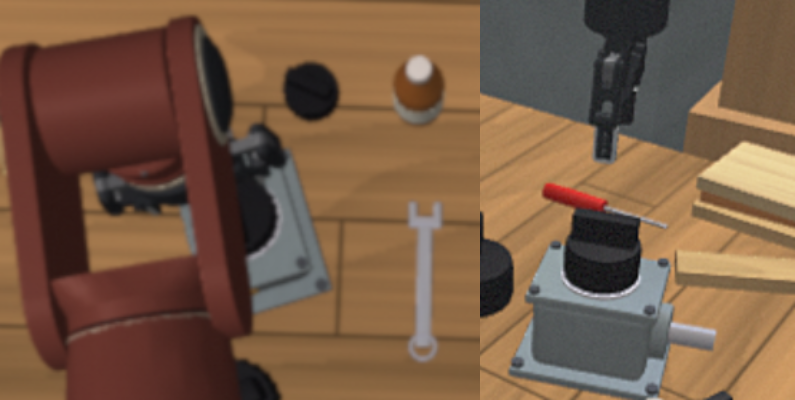

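The gripper is above the cap with its jaws across the bar. I'll descend and close.

Request:
play_rows(plan=[[40,0,0,0,-1],[75,0,0,0,-1],[92,0,0,0,-1],[96,0,0,0,-1],[96,0,0,0,-1]])

```text
time: 2.75
tool_pos: [0.5159, 0.1869, 0.1665]
tool_rot: [0.114, 0.699, 0.114, -0.697]
contact_force: [0.6, 0.7, 0.0]
gripper_width: 0.999
```

Request:
play_rows(plan=[[0,0,0,0,0],[0,0,0,0,1],[0,0,0,0,1],[0,0,0,0,1],[0,0,0,0,1],[0,0,0,0,1]])

```text
time: 3.5
tool_pos: [0.5154, 0.1868, 0.1657]
tool_rot: [0.114, 0.698, 0.114, -0.698]
contact_force: [-0.5, -0.1, 2.3]
gripper_width: 0.221
```

Request:
play_rows(plan=[[0,0,0,-0.18,1],[0,0,0,-0.36,1],[-0.8,0,0,-0.54,1],[-1.5,0,0,-0.72,1],[-2.2,0,0,-0.9,1],[-2.9,0,0,-1.08,1],[-3.6,0,0,-1.26,1],[-4.2,0,0,-1.44,1]])

```text
time: 4.5
tool_pos: [0.5152, 0.187, 0.1702]
tool_rot: [0.547, 0.448, 0.547, -0.448]
contact_force: [-1.7, 0.5, 4.0]
gripper_width: 0.219
```

Request:
play_rows(plan=[[-0.9,0,0,-0.18,1],[-1.7,0,0,-0.36,1],[-2.4,0,0,-0.54,1],[-3.1,0,0,-0.72,1],[-3.8,0,0,-0.9,1],[-4.5,0,0,-1.08,1],[-5.2,0,0,-1.26,1],[-5.9,0,0,-1.44,1]])

```text
time: 5.5
tool_pos: [0.515, 0.1869, 0.1757]
tool_rot: [0.707, -0.023, 0.707, 0.024]
contact_force: [-1.8, 0.9, 4.0]
gripper_width: 0.224
```

Request:
play_rows(plan=[[-0.5,0,0,-0.13,1],[-1,0,0,-0.26,1],[-1,0,0,-0.26,1]])

```text
time: 5.88
tool_pos: [0.5152, 0.1867, 0.1767]
tool_rot: [0.698, -0.113, 0.698, 0.113]
contact_force: [-1.1, 0.3, 2.3]
gripper_width: 0.225
```

```bash
python3 - <<'E'
from meas import *
s=manip.state(); print(s['time'],s['tool_pos'],s['joint_pos'].round(3),s['contact_force'],s['ft_torque'])
W=cloud(grab('scene'));p=W[(np.hypot(W[...,0]-.515,W[...,1]-.187)<.042)&(W[...,2]>.15)&(W[...,2]<.185)]
print(np.histogram(p[:,2],bins=np.arange(.15,.186,.003)))
E
```

```text
5.875 [0.51518792 0.18673671 0.17668743] [ 0.212 -0.091  1.847 -0.     1.386 -1.679] [-1.09426811  0.33253752  2.27825281] [-0.05912179  0.29938949  0.05017256]
(array([ 29,  26,  33,  38,  37,  80, 186,  29,  33,  32,  34,  21]), array([0.15 , 0.153, 0.156, 0.159, 0.162, 0.165, 0.168, 0.171, 0.174,
       0.177, 0.18 , 0.183, 0.186]))
```

The cap has risen about 11 mm and is turning with the gripper. Now I'll regrasp: open, lift, turn back half a turn and lower.

Request:
play_rows(plan=[[0,0,0,0,0],[0,0,0,0,-1],[0,0,0,0,-1],[0,0,0,0,-1],[0,0,0,0,-1],[-25,0,0,0,-1],[-45,0,0,0.18,-1],[-45,0,0,0.36,-1]])

```text
time: 6.92
tool_pos: [0.5164, 0.187, 0.224]
tool_rot: [0.708, 0.016, 0.705, -0.015]
contact_force: [-0.2, 0.6, -0.3]
gripper_width: 0.998
```

Request:
play_rows(plan=[[0,0,0,0.18,-1],[0,0,0,0.36,-1],[0,0,0,0.54,-1],[0,0,0,0.72,-1],[0,0,0,0.9,-1],[0,0,0,1.08,-1],[0,0,0,1.26,-1],[0,0,0,1.44,-1]])

```text
time: 7.92
tool_pos: [0.5152, 0.1867, 0.2214]
tool_rot: [0.521, 0.478, 0.521, -0.478]
contact_force: [0.1, -0.3, -0.2]
gripper_width: 0.997
```

Request:
play_rows(plan=[[0,0,0,0.18,-1],[0,0,0,0.36,-1],[0,0,0,0.54,-1],[0,0,0,0.72,-1],[0,0,0,0.9,-1],[0,0,0,1.08,-1],[0,0,0,1.26,-1],[0,0,0,1.34,-1]])

```text
time: 8.93
tool_pos: [0.5152, 0.1867, 0.2214]
tool_rot: [-0.112, -0.698, -0.112, 0.698]
contact_force: [0.1, 0.1, 0.2]
gripper_width: 1.0
```

```bash
python3 - <<'E'
from meas import *
s=manip.state(); print(s['time'],s['tool_pos'],s['joint_pos'].round(3),s['contact_force'])
W=cloud(grab('scene')); print(bar(W,(.5155,.1865),.193,.04), rel([.5153,.1868,.1765],np.radians(108.5),s))
E
```

```text
8.925 [0.51519051 0.18671671 0.22138672] [ 0.212 -0.125  1.803 -0.     1.464  1.463] [0.05103639 0.08177173 0.18986315]
((519.6983032226562, 180.19027709960938), (75.49864959716797, 64.9312515258789), 50.74815368652344, array([0.20038318, 0.39428091, 0.45480936]), 2715) (array([44.9, -0. , -0.1]), np.float64(-0.003))
```

Request:
play_rows(plan=[[25,0,0,0,-1],[42,0,0,0,-1],[44,0,0,0,-1],[44,0,0,0,0],[44,0,0,0,1],[44,0,0,0,1],[44,0,0,0,1],[44,0,0,0,1]])

```text
time: 9.98
tool_pos: [0.5157, 0.1869, 0.1782]
tool_rot: [0.114, 0.698, 0.114, -0.697]
contact_force: [0.2, 0.4, 1.9]
gripper_width: 0.224
```

Request:
play_rows(plan=[[0,0,0,0,1],[0,0,0,-0.18,1],[-0.9,0,0,-0.36,1],[-1.6,0,0,-0.54,1],[-2.3,0,0,-0.72,1],[-3,0,0,-0.9,1],[-3.7,0,0,-1.08,1],[-4.4,0,0,-1.26,1]])

```text
time: 10.98
tool_pos: [0.5155, 0.1872, 0.1831]
tool_rot: [0.504, 0.496, 0.505, -0.495]
contact_force: [-1.3, 1.2, 5.6]
gripper_width: 0.222
```

Request:
play_rows(plan=[[-0.9,0,0,-0.18,1],[-1.7,0,0,-0.36,1],[-2.4,0,0,-0.54,1],[-3.1,0,0,-0.72,1],[-3.8,0,0,-0.9,1],[-4.3,0,0,-1.08,1],[-4.6,0,0,-1.26,1],[-4.6,0,0,-1.44,1]])

```text
time: 11.98
tool_pos: [0.5154, 0.1871, 0.1885]
tool_rot: [0.706, 0.04, 0.706, -0.04]
contact_force: [-3.8, 1.0, 11.8]
gripper_width: 0.218
```

Request:
play_rows(plan=[[0,0,0,-0.15,1],[0,0,0,-0.3,1],[-1,0,0,-0.3,1],[-3,0,0,-0.3,1]])

```text
time: 12.48
tool_pos: [0.5155, 0.1868, 0.19]
tool_rot: [0.705, -0.064, 0.704, 0.064]
contact_force: [1.5, 0.0, -0.4]
gripper_width: 0.223
```

Request:
play_rows(plan=[[-2,0,0,0,1],[-4,0,0,0,1],[-7,0,0,0,1],[-10,0,0,0,1]])

```text
time: 12.98
tool_pos: [0.515, 0.1867, 0.1993]
tool_rot: [0.704, -0.064, 0.704, 0.064]
contact_force: [0.1, 0.0, -2.9]
gripper_width: 0.221
```

The cap is free: the force on the tool is only about its weight. I'll lift it and check.

Request:
play_rows(plan=[[-20,0,0,0,1],[-45,0,0,0,1],[-70,0,0,0,1],[-85,0,0,0,1],[-85,0,0,0,1]])

```text
time: 13.6
tool_pos: [0.516, 0.1869, 0.2867]
tool_rot: [0.705, -0.064, 0.703, 0.064]
contact_force: [0.1, 0.2, -3.0]
gripper_width: 0.221
```

```bash
python3 - <<'E'
from meas import *
s=manip.state(); print(s['time'],s['tool_pos'],s['joint_pos'].round(3),s['contact_force'],s['ft_torque'])
print(rel([.5085,-.231,.285],np.radians(90),s),rot(s['tool_rot']).round(3))
f=grab('scene');cv2.imwrite('pics/scene2.png',cv2.resize(f['img'][...,::-1],(768,576)))
E
```

```text
13.6 [0.51599875 0.18691756 0.28666765] [ 0.212 -0.159  1.725  0.     1.572 -1.54 ] [ 0.08707219  0.16244255 -2.99047385] [ 0.03423608 -0.01685413  0.06170741]
(array([   1.3, -409.7,  -82.7]), np.float64(0.181)) [[ 0.004 -0.18   0.984]
 [ 0.001  0.984  0.18 ]
 [-1.     0.     0.004]]
```

View pics/scene2.png

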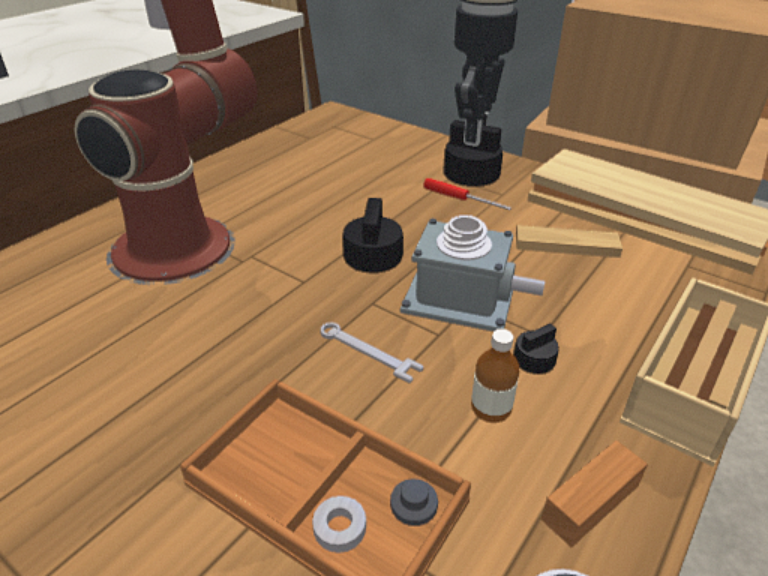

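The cap hangs level at (473,160), and the bare threaded neck shows at (465,235). I'll carry it over the box.

Request:
play_rows(plan=[[0,-30,-6,0.03,1],[0,-80,-16,0.06,1],[0,-135,-27,0.09,1],[0,-190,-38,0.12,1],[0,-245,-50,0.15,1],[0,-300,-61,0.18,1],[0,-350,-71,0.18,1],[0,-390,-79,0.18,1]])

```text
time: 14.65
tool_pos: [0.5068, -0.2128, 0.2826]
tool_rot: [0.706, 0.001, 0.708, 0.0]
contact_force: [0.2, -0.0, -1.8]
gripper_width: 0.22
```

Request:
play_rows(plan=[[0,-15,0,0,1],[0,-20,0,0,1],[0,-20,0,0,1],[0,-20,0,0,1]])

```text
time: 15.15
tool_pos: [0.508, -0.2299, 0.2844]
tool_rot: [0.707, -0.001, 0.707, 0.001]
contact_force: [0.6, 0.3, -1.5]
gripper_width: 0.222
```

```bash
python3 - <<'E'
from meas import *
s=manip.state(); print(s['time'],s['tool_pos'],s['joint_pos'].round(3),s['contact_force'],s['ft_torque'])
print(rel([.5085,-.231,.10],np.radians(90),s))
f=grab('scene');W=cloud(f);cv2.imwrite('pics/scene3.png',cv2.resize(f['img'][...,::-1],(768,576)))
p=W[(np.hypot(W[...,0]-.5085,W[...,1]+.231)<.06)&(W[...,2]>.2)&(W[...,2]<.34)]
print(np.histogram(p[:,2],bins=np.arange(.2,.34,.006)))
q=p[p[:,2]<.27]; print('skirt y range', q.min(0),q.max(0))
E
```

```text
15.15 [ 0.50799631 -0.22994314  0.28439199] [-0.559 -0.134  1.707  0.     1.569 -2.132] [ 0.58617691  0.31921685 -1.47473637] [-0.00746035 -0.00853969  0.02075499]
(array([184.4,  -1.1,   0.5]), np.float64(0.003))
(array([  0,   0,   0,   0,   0,  43, 160, 174, 166, 170, 181, 198, 802,
        83,  99, 115, 131, 314, 132, 106,  81, 120, 236]), array([0.2  , 0.206, 0.212, 0.218, 0.224, 0.23 , 0.236, 0.242, 0.248,
       0.254, 0.26 , 0.266, 0.272, 0.278, 0.284, 0.29 , 0.296, 0.302,
       0.308, 0.314, 0.32 , 0.326, 0.332, 0.338]))
skirt y range [ 0.47554456 -0.27308206  0.23266648] [ 0.54893165 -0.20130642  0.26993526]
```

View pics/scene3.png

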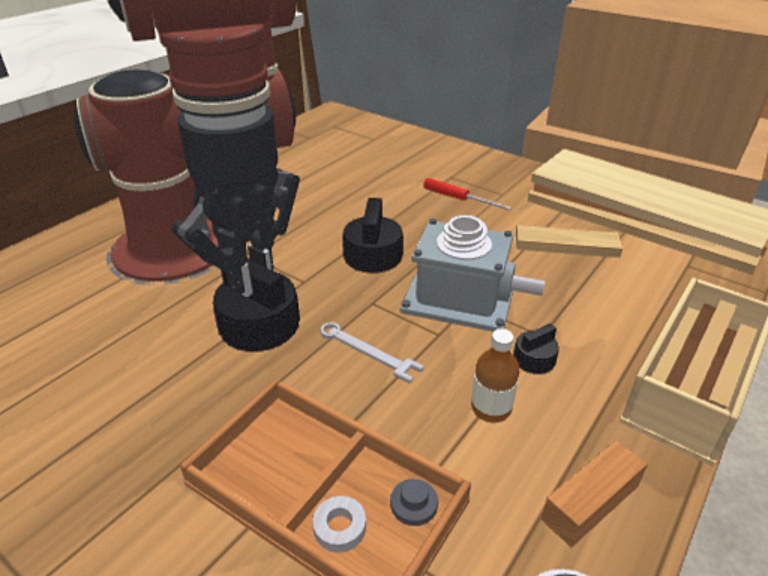

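The cap hangs level over the empty compartment, with its rim at about z = 0.233. I'll lower it and feel for the floor.

Request:
play_rows(plan=[[25,0,0,0,1],[65,-1,0,0,1],[105,-1,0,0,1],[145,-1,0,0,1],[180,-1,0,0,1],[203,-1,0,0,1],[213,-1,0,0,1],[213,-1,0,0,1]])

```text
time: 16.2
tool_pos: [0.5078, -0.2317, 0.0713]
tool_rot: [0.707, -0.001, 0.707, 0.001]
contact_force: [-0.0, 0.4, -2.1]
gripper_width: 0.22
```

Request:
play_rows(plan=[[2,0,0,0,1],[4,0,0,0,1],[6,0,0,0,1],[7,0,0,0,1],[7,0,0,0,1]])

```text
time: 16.82
tool_pos: [0.5077, -0.2321, 0.0643]
tool_rot: [0.707, -0.0, 0.707, 0.0]
contact_force: [-0.3, 0.0, -2.7]
gripper_width: 0.217
```

Request:
play_rows(plan=[[1,0,0,0,1],[2,0,0,0,1],[2,0,0,0,1]])

```text
time: 17.2
tool_pos: [0.5077, -0.2321, 0.0623]
tool_rot: [0.707, -0.0, 0.707, 0.0]
contact_force: [0.4, 0.3, -2.3]
gripper_width: 0.222
```

Request:
play_rows(plan=[[1,0,0,0,1],[1,0,0,0,1]])

```text
time: 17.45
tool_pos: [0.5079, -0.2322, 0.0615]
tool_rot: [0.707, -0.0, 0.707, 0.0]
contact_force: [0.3, 0.3, -1.4]
gripper_width: 0.221
```

Request:
play_rows(plan=[[1,0,0,0,1],[1,0,0,0,1]])

```text
time: 17.7
tool_pos: [0.5082, -0.2322, 0.0613]
tool_rot: [0.707, -0.0, 0.707, 0.0]
contact_force: [-1.0, 2.2, 5.1]
gripper_width: 0.215
```

Request:
play_rows(plan=[[0.5,0,0,0,1],[0.5,0,0,0,1]])

```text
time: 17.95
tool_pos: [0.5082, -0.2321, 0.0613]
tool_rot: [0.707, -0.0, 0.707, 0.0]
contact_force: [-3.5, 4.3, 7.6]
gripper_width: 0.22
```

The cap is on the floor; the force went from -2 to +7 N. I'll release gently and retreat.

Request:
play_rows(plan=[[-0.8,0,0,0,1],[-0.8,0,0,0,0.3],[-0.8,0,0,0,-0.2],[-0.8,0,0,0,-1],[-0.8,0,0,0,-1],[-0.8,0,0,0,-1],[-0.8,0,0,0,-1]])

```text
time: 18.82
tool_pos: [0.5078, -0.2321, 0.0607]
tool_rot: [0.707, -0.0, 0.707, 0.0]
contact_force: [0.3, 0.9, -0.2]
gripper_width: 1.002
```

Request:
play_rows(plan=[[-20,0,0,0,-1],[-60,0,0,0,-1],[-110,0,0,0,-1],[-160,0,0,0,-1],[-200,0,0,0,-1],[-200,0,0,0,-1]])

```text
time: 19.58
tool_pos: [0.5098, -0.2333, 0.2677]
tool_rot: [0.71, -0.003, 0.704, -0.002]
contact_force: [0.9, 0.7, -0.2]
gripper_width: 0.999
```

```bash
python3 - <<'E'
from meas import *
s=manip.state(); print(s['time'],s['tool_pos'],s['contact_force'],s['gripper_width'])
f=grab('scene');W=cloud(f);cv2.imwrite('pics/scene4.png',cv2.resize(f['img'][...,::-1],(768,576)))
p=W[(np.hypot(W[...,0]-.508,W[...,1]+.232)<.05)&(W[...,2]>.03)&(W[...,2]<.12)]
print(np.histogram(p[:,2],bins=np.arange(.03,.12,.006)))
print(bar(np.where(W[...,2:]<.12,W,np.nan),(.508,-.232),.075))
for u,v in((340,500),(415,490),(503,340),(400,370)): print(W[int(v/1.5),int(u/1.5)].round(3),np.load('scene0.npy')[int(v/1.5),int(u/1.5)].round(3))
E
```

```text
19.575 [ 0.50982806 -0.23332331  0.26768057] [ 0.90864329  0.65642502 -0.20952626] 0.9988031291310362
(array([ 90, 108, 105, 716,  80,  67,  75,  72, 230, 165,   0,   0,   0,
         0]), array([0.03 , 0.036, 0.042, 0.048, 0.054, 0.06 , 0.066, 0.072, 0.078,
       0.084, 0.09 , 0.096, 0.102, 0.108, 0.114]))
((507.9828796386719, -234.0995635986328), (70.5575942993164, 20.74700355529785), 0.4723602533340454, array([0.07689263, 0.08361949, 0.08545715]), 434)
[ 0.609 -0.239  0.029] [ 0.609 -0.239  0.029]
[ 0.674 -0.183  0.039] [ 0.674 -0.182  0.038]
[0.677 0.002 0.135] [0.677 0.001 0.136]
[ 0.533 -0.013  0.008] [ 0.532 -0.011  0.006]
```

View pics/scene4.png

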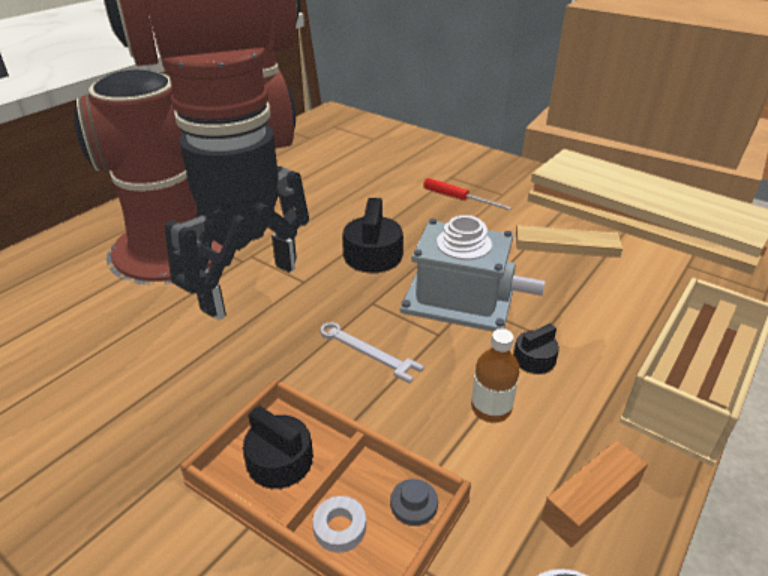

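The cap stands upright in the near compartment at (278,450). The bottle, wrench, bearing and hub have not moved, and the gripper is clear of everything.

```bash
python3 -c "
from plant import manip; print(manip.job_done())"
```

```text
the job is handed in; nothing more can be done
None
```

The black filler cap is off the gearbox and standing upright, open side down, in the box's empty compartment nearer the robot. I handed the job in at about 19.6 s of the 72 s allowed.

- **Unscrewing:** I took it off anticlockwise in two grips, about 3.1 rad and then 3.0 rad. A slow test lift showed only about 3 N on the wrist, so the thread had let go, and I then lifted it straight up 97 mm.
- **Placing:** I lowered it until it touched the floor of the compartment, at 5–8 N, then released it and backed the gripper away.
- **Last checks:** The flat top is about 51 mm above the bench, as it should be with the rim on the 10 mm floor. The bar is centred at (0.508, -0.234), within about 3 mm of the compartment's centre. One point each on the bottle, wrench, bearing and hub read within about 2 mm of the first picture. The gripper was open and clear, at z = 0.268.

One depth reading of the bar during the regrasp was unusable because the gripper was in view. I relied on the commanded pose there, and the second grip closed to the right width. No other check failed or disagreed.

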